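# Wedge the rocking gauge stand

## Task

The dial gauge stand on the bench rocks because one of its four feet has lost its rubber pad and hangs clear of the bench. With your fingertips only, picking nothing up, push the loose steel wedge thin end first under that bare foot until it is snug and takes up the rock, without jacking the stand up or shoving it aside, and then press down firmly with the fingertips on the corner of the base right above that foot to show that it no longer rocks. Finish while still holding that press, and leave everything else on the bench where it is.

Things in the scene. Friction and masses are not known exactly. Their poses are not given: they have to be found in the camera images.
- stand: the dial gauge stand, about 9 kg, loose: a flat grey base 280 mm (x) by 230 mm (y) on four feet at x = +-120, y = +-95 mm. A column 340 mm high stands at x = +90, y = 0, with a dial gauge above the middle of the base, facing -x. Three feet have black rubber pads; the -x, +y one has none and hangs clear. Origin: bench level under the middle of the base; z up; level at the start.
- bare_foot (a point): centre of the flat underside of the bare foot, a round steel disc 32 mm across, 8 mm above the bench; axes as stand. The clear side to wedge it from is the stand's -x side. The wedge meets the foot when its nose is some 40 mm past the foot's near edge, then goes firm within a few mm. Friction about 0.6.
- corner (a point): where to press: the point on the flat top of the base right above the bare foot, 63 mm above the bench, 20 mm in from both edges (the underside of the base is 36 mm above the bench); axes as stand. Unwedged, about 5 to 8 N down here rocks the stand. A firm press is 10 to 20 N.
- wedge: the plain steel wedge, 110 mm long (x), 40 mm wide (y), 0.34 kg, on its flat side: the top slopes straight from 18 mm high at the tail (x = -55 mm, an upright flat face) to 2 mm at the nose (x = +55 mm). Origin: centre of its underside, z up. It balances 15 mm from the origin towards the tail: a sideways push there slides it without turning it.
- wedge_nose (a point): the middle of the thin end's top edge, 2 mm above the bench
- parallel: bystander: plain steel block with a level top, 110 by 40 by 18 mm, lying flat; origin centre of its underside, x along its length
- bush1: bystander: flanged steel bush standing on its flange, 52 mm wide, 62 mm high; origin centre of its underside
- bush2: bystander: another such bush
- arbor: bystander: steel taper arbor standing on its flange, 62 mm wide, 100 mm high; origin centre of its underside
- ejector: bystander: steel pin with a spring, standing on its round foot, 48 mm wide, 112 mm high; origin centre of its underside
- wrench: bystander: steel wrench 200 mm long lying along its x axis; origin centre of its underside
Mind the look-alikes: they are no part of the job. Leave any purple or yellow look-alike of the wedge alone.

How it is judged:
On the way:
1. the wedge's nose is under the bare foot (x of bare_foot in the frame of wedge below 0.045 m and y of bare_foot in the frame of wedge between -0.022 and 0.022 m), for 0.2 s.
At the end, for the whole second after the job is handed in: The fingers press on the base within 35 mm of the corner over the bare foot with over 4 N; the wedge lies flat under the foot (centre within 22 mm of its mid-line), carries over 2 N and is not touched by the arm; the stand is still, level within 0.007 rad, within 20 mm of its start (all of step 1 and contact force between the fingers and stand above 4 N and horizontal distance between the grasp point and corner below 0.035 m and height (world z) of the grasp point above 0.06 m and contact force between wedge and stand above 2 N and angle between stand's own z axis and vertical below 0.007 rad and distance of stand from where it was at the start of the episode below 0.02 m and height (world z) of wedge below 0.004 m and linear speed of stand below 0.01 m/s and contact force between the arm and wedge below 0.1 N); the arm keeps its last pose, push and grip.
It fails at once if the wedge is lifted or tipped up off the bench (height (world z) of wedge above 0.006 m or angle between wedge's own z axis and vertical above 0.2 rad).
It fails at once if the stand is lifted, tipped or shoved more than 35 mm (height (world z) of stand above 0.02 m or angle between stand's own z axis and vertical above 0.12 rad or distance of stand from where it was at the start of the episode above 0.035 m).
It fails at once if another thing on the bench is moved more than 20 mm (distance of any of parallel, bush1, bush2, arbor, ejector, wrench from where it was at the start of the episode above 0.02 m).
It also fails if it takes over 56 s, if anything falls off the work surface, if the arm or the gripper's body presses on something with over 40 N, if the wrist force passes 120 N, or if a joint passes its speed limit or range.

## Robot

A 6-joint arm with a two-finger parallel gripper is mounted at the origin on the work surface. World frame = base frame: x ahead of the robot, y to its left, z up, the work surface at z = 0. Lengths are in m, angles in rad, forces in N, time in s.
With the tool pointing down it reaches from about 0.325 to 0.775 m from the base axis. Payload 5.5 kg.
Tool frame: the origin (TCP) lies on the front face of the gripper's body, between the roots of the fingers; the fingertips stand 73 mm ahead of it and the grasp point (between the pads) lies 54 mm ahead of it; y points along the fingers, z is the direction in which the jaws open and shut, and the axes are right-handed (so a half turn about y gives the same grasp; the last joint's range is limited). The gripper opens to 85 mm and grips with 20 to 120 N. Pads are 22 mm wide; open, the fingers measure 114 mm over their backs; the gripper's body (76 mm by 85 mm) begins 54 mm behind the grasp point. The pads swing forward as they close: fully open they stand 13 mm farther back than shut.
Start: joints at [1.196, 0.091, 1.231, -0, 1.82, -0.057], TCP at [0.187, 0.57, 0.304] pointing down, gripper open.
Joint ranges: [-2.87, 2.87], [-0.86, 2.18], [0.17, 2.46], [-1.51, 4.65], [0.06, 2.69], [-2.65, 2.65]. Speed limits (rad/s): [2.57, 2.57, 3.01, 3.14, 3.14, 3.14].

## Interface

Orientations are given as a unit quaternion [w, x, y, z].
In Python, from bench import arm, get_image, camera_params gives the robot as it stands.
- The arm moves only by the tool move_arm, never from a script. Its argument "rows" is a list of rows, each a list of 3 entries, a list of its own where there are three numbers: the turn, a rotation vector about the tool's x, y, z in degrees, then the shift along the tool's x, y, z in m, then the finger opening in m, from 0 to 0.0854. A call has 1 to 20 rows; each row is the pose to reach, as a shift and turn from the pose commanded when the call began, along the tool's axes at that moment; what a row does not reach only later rows make up. A row lasts 1/8 s, in which the tool goes at most 62.5 mm and 10.7 degrees, less where a joint would pass 70% of its speed; a pose out of reach is approached as far as the arm can. A call with a gripper value outside its range is refused whole. The fingers move at their own pace and stop on an object; the grip force is fixed at half the most. Time passes only in rows, so rows that repeat a pose let the fingers close. It gives the time, the measured TCP pose, the force and the opening at its end, in the units of the state.
- arm.get_obs(): the state, without advancing time (a new reading comes with each control period).
- get_image(name): name is "scene" or "side" or "wrist"; returns the picture (384x512x3 uint8, red, green, blue); there is no depth.
- camera_params(name): a dict with "fov_y" (degrees; the focal length in pixels is half the picture's height over the tangent of half this angle, whatever the lens; pixels are square), "cx", "cy" (the principal point, pixels), "camera_from_world" (4x4, takes a point from world to camera coordinates); the wrist camera has in their place "tool_from_camera" (4x4, takes a point from camera to tool coordinates, whose origin is the TCP and whose axes are the tool frame's). Camera axes: x right, y up, looking along -z (the intrinsics and any distortion apply to the point x, -y, -z); pixel columns grow to the right and rows downward; lengths in m; the calibration is good to about 2 mm. A picture is of the moment at which its call begins: read the wrist's pose just before it. camera_params takes no time and is no camera call.
- arm.hand_in(): hands the job in, once; it reports no verdict.
The state is a dict: "time_s": time; "joint_pos": joint angles; "qd": joint speeds; "joint_torque": joint torques, N m; "tcp_pos": TCP position; "eef_rot": TCP orientation; "force": force on the tool from outside, world axes, zero at the start; "ft_torque": the same for the moment, N m; "width": opening from 0.0 (shut) to 1.0 (fully open).
Only numpy, scipy, OpenCV 4.12 (cv2) and the standard library are available. Lean on these libraries where they do the work, as an engineer would, in place of code of your own. Each camera call takes 0.05 s, during which the arm holds its last target.

## Working session

There is one attempt and no reset: what is moved stays moved. The work goes in short steps, Python scripts to look and compute and a tool call to move; the robot and the scene stay as the last step left them, time stands still between calls to the robot, and variables do not carry over. Pictures are saved under pics/ and viewed, and the job is handed in when it is done.

Besides the shell and the picture viewer there is one more tool, called in YAML: its name, and indented under it one key for each argument. move_arm: Moves the arm, as the interface text tells. Its arguments: {"type":"object","properties":{"rows":{"type":"array"}},"required":["rows"]}

```bash
mkdir -p pics; ls
python3 - <<'E'
from bench import arm,get_image,camera_params
import cv2,json
print(arm.get_obs())
for n in ["scene","side","wrist"]:
    p=camera_params(n);print(n,p)
    cv2.imwrite(f"pics/{n}0.png",get_image(n)[:,:,::-1])
E
```

```text
pics
{'time_s': 0.0, 'joint_pos': array([ 1.19631555e+00,  9.18768027e-02,  1.23186615e+00,  1.29154323e-05,
        1.81980597e+00, -5.66916463e-02]), 'qd': array([ 1.52469948e-03, -1.49910768e-05,  1.38889660e-03,  1.94680181e-05,
        1.15374977e-03, -3.07931832e-04]), 'joint_torque': array([-8.57220566e-04, -4.58717215e+01, -4.18033111e+01, -6.06951835e-05,
        1.11812886e-02, -3.02623948e-05]), 'tcp_pos': array([0.1874243 , 0.56983267, 0.30275113]), 'eef_rot': array([-0.69752437,  0.69887375, -0.11203436,  0.1117298 ]), 'force': array([ 0.63780451,  0.99724714, -0.76104181]), 'ft_torque': array([-0.00200096,  0.00640627,  0.01821301]), 'width': 1.0017538683950034}
scene {'fov_y': 56.83760482757252, 'cx': 251.37978305587993, 'cy': 184.97295065541275, 'camera_from_world': array([[ 0.16623067,  0.98597721, -0.01470708, -0.09424524],
       [-0.76670845,  0.13861338,  0.62685284,  0.37396464],
       [ 0.62010121, -0.09292612,  0.77899886, -1.49069407],
       [ 0.        ,  0.        ,  0.        ,  1.        ]])}
side {'fov_y': 45.78087605790554, 'cx': 250.3227357335739, 'cy': 192.67165735871285, 'camera_from_world': array([[ 0.79338688, -0.60836297, -0.02077895, -0.42319063],
       [ 0.36127775,  0.44313227,  0.82043414, -0.26029909],
       [-0.48991393, -0.65842865,  0.57136333, -1.12675432],
       [ 0.        ,  0.        ,  0.        ,  1.        ]])}
wrist {'fov_y': 63.42663311990558, 'cx': 251.93590677798616, 'cy': 194.08493335009456, 'tool_from_camera': array([[ 3.58435676e-04, -9.47189470e-01, -3.20674259e-01,
        -8.23553158e-02],
       [-9.02868134e-04,  3.20673842e-01, -9.47189248e-01,
        -6.90639930e-02],
       [ 9.99999528e-01,  6.29032988e-04, -7.40246244e-04,
        -2.05869129e-04],
       [ 0.00000000e+00,  0.00000000e+00,  0.00000000e+00,
         1.00000000e+00]])}
```

View pics/scene0.png

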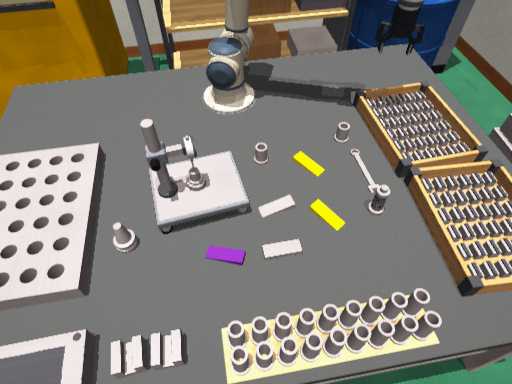

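View pics/side0.png

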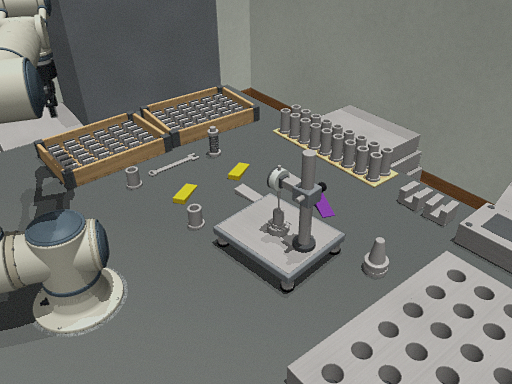

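View pics/wrist0.png

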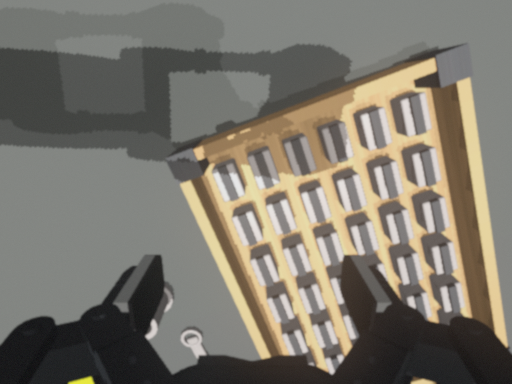

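Run:
```python
import cv2
a=cv2.imread('pics/scene0.png')[130:280,130:350]
cv2.imwrite('pics/c1.png',cv2.resize(a,None,fx=3.6,fy=3.6,interpolation=cv2.INTER_CUBIC))
a=cv2.imread('pics/side0.png')[130:300,170:350]
cv2.imwrite('pics/c2.png',cv2.resize(a,None,fx=3.5,fy=3.5,interpolation=cv2.INTER_CUBIC))
```

```text
(no output)
```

View pics/c1.png

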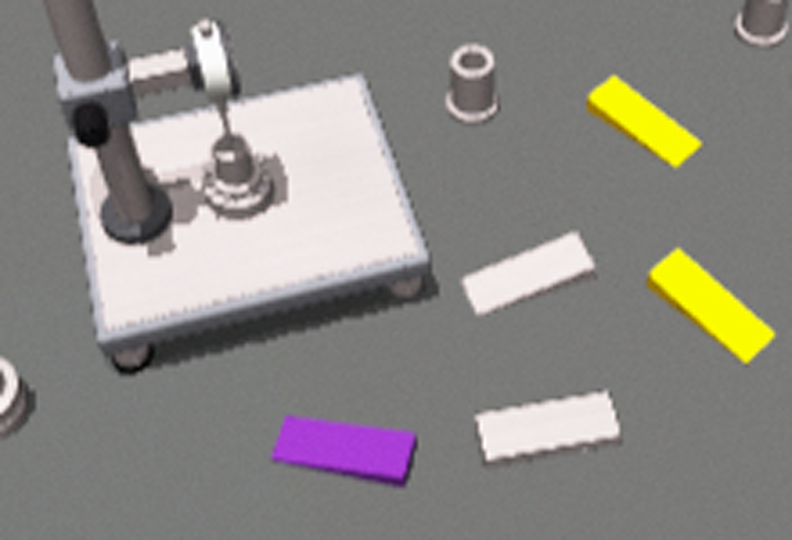

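View pics/c2.png

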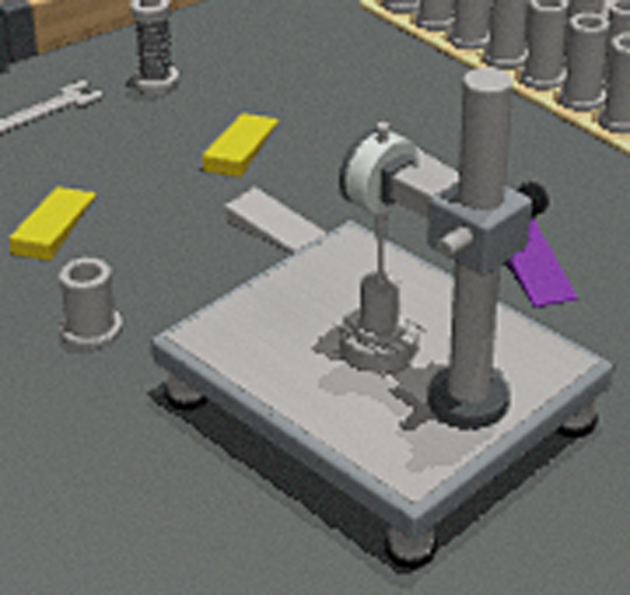

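```bash
cat > h.py <<'E'
import numpy as np,cv2
from bench import arm,get_image,camera_params
from scipy.spatial.transform import Rotation as R
def tool():
    o=arm.get_obs();T=np.eye(4);q=o['eef_rot'];T[:3,:3]=R.from_quat([q[1],q[2],q[3],q[0]]).as_matrix();T[:3,3]=o['tcp_pos'];return T,o
def cam(n):
    p=camera_params(n)
    f=192/np.tan(np.radians(p['fov_y']/2))
    if n=='wrist': T=tool()[0]@p['tool_from_camera']
    else: T=np.linalg.inv(p['camera_from_world'])
    return f,p['cx'],p['cy'],T
def ray(c,u,v,z):
    f,cx,cy,T=c
    d=T[:3,:3]@np.array([(u-cx)/f,-(v-cy)/f,-1]);o=T[:3,3]
    return o+d*(z-o[2])/d[2]
def proj(c,P):
    f,cx,cy,T=c
    q=np.linalg.inv(T)@np.append(P,1)
    return np.array([cx+f*q[0]/-q[2],cy-f*q[1]/-q[2]])
E
python3 - <<'E'
from h import *
s=cam('scene');d=cam('side')
img=cv2.imread('pics/scene0.png')
hsv=cv2.cvtColor(img,cv2.COLOR_BGR2HSV)
m=((hsv[:,:,2]>175)&(hsv[:,:,1]<50)).astype(np.uint8)
n,l,st,c=cv2.connectedComponentsWithStats(m)
for i in range(1,n):
    x,y,w,h,a=st[i]
    if a>150 and 130<c[i][0]<350 and 130<c[i][1]<280:
        cnt=max(cv2.findContours((l==i).astype(np.uint8),0,2)[0],key=cv2.contourArea)
        ap=cv2.approxPolyDP(cnt,4,True)[:,0]
        print(a,c[i]);
        for z in ([0.063] if a>3000 else [0.01]):
            for p in ap: print(p,ray(s,*p,z).round(4))
print(ray(s,244,207,.063))
# side: base top corners (px from crop /3.5 + offset)
for p in [(152,340),(350,222),(612,362),(415,512)]:
    print('side',ray(d,170+p[0]/3.5,130+p[1]/3.5,.063).round(4))
for p in [(70,140),(362,75),(430,255),(105,338)]:
    print('scene',ray(s,130+p[0]/3.6,130+p[1]/3.6,.063).round(4))
for nm,u,v in [('bush',261,160),('bush b',343,138),('arbor',124,244),('eject',377,208)]: print(nm,ray(s,u,v,0).round(3))
E
```

```text
3490 [202.54355301 189.84154728]
[230 151] [ 0.3818 -0.0412  0.063 ]
[194 158] [ 0.3924 -0.1637  0.063 ]
[194 166] [ 0.4283 -0.166   0.063 ]
[208 174] [ 0.4709 -0.124   0.063 ]
[210 185] [ 0.5173 -0.1219  0.063 ]
[199 191] [ 0.535  -0.1577  0.063 ]
[185 187] [ 0.5114 -0.1995  0.063 ]
[174 201] [ 0.5599 -0.2351  0.063 ]
[158 194] [ 0.5243 -0.2829  0.063 ]
[156 172] [ 0.4323 -0.289   0.063 ]
[149 169] [ 0.4151 -0.3115  0.063 ]
[157 223] [ 0.6307 -0.286   0.063 ]
[248 201] [ 0.5995 -0.0149  0.063 ]
396 [179.31060606 169.86868687]
[189 160] [ 0.3476 -0.1858  0.01  ]
[167 164] [ 0.3529 -0.2628  0.01  ]
[169 175] [ 0.4052 -0.257   0.01  ]
[185 182] [ 0.4459 -0.2047  0.01  ]
394 [275.9822335 205.5      ]
[290 195] [0.5613 0.1277 0.01  ]
[260 206] [0.587  0.0244 0.01  ]
[262 216] [0.6254 0.0236 0.01  ]
[294 204] [0.5984 0.1318 0.01  ]
493 [281.63286004 247.70588235]
[298 239] [0.7238 0.1129 0.01  ]
[262 245] [0.7249 0.0049 0.01  ]
[265 257] [0.7643 0.0062 0.01  ]
[300 251] [0.7631 0.1088 0.01  ]
[ 0.61922467 -0.03012405  0.063     ]
side [ 0.3728 -0.0458  0.063 ]
side [ 0.5949 -0.0194  0.063 ]
side [ 0.631  -0.2884  0.063 ]
side [ 0.4097 -0.3135  0.063 ]
scene [ 0.4149 -0.3101  0.063 ]
scene [ 0.3814 -0.0393  0.063 ]
scene [ 0.5997 -0.0105  0.063 ]
scene [ 0.6349 -0.2799  0.063 ]
bush [0.384 0.065 0.   ]
bush b [0.329 0.386 0.   ]
arbor [ 0.645 -0.397  0.   ]
eject [0.653 0.388 0.   ]
```

Run:
```python
from h import *
T,o=tool();print(T.round(3))
a,b=np.array([0.577,0.128]),0
# target orientation: tool z = stand y dir (yaw ~7.5deg)
for yaw in (7.5,187.5):
    c,s=np.cos(np.radians(yaw)),np.sin(np.radians(yaw))
    z=np.array([c,s,0]);y=np.array([0,0,-1.]);x=np.cross(y,z)
    Rt=np.c_[x,y,z]
    rv=R.from_matrix(T[:3,:3].T@Rt).as_rotvec(degrees=True)
    print(yaw,rv.round(2),(T[:3,:3].T@(np.array([0.59,0.17,0.303])-T[:3,3])).round(3))
```

```text
[[ 0.95  -0.001  0.312  0.187]
 [-0.312 -0.001  0.95   0.57 ]
 [-0.    -1.    -0.002  0.303]
 [ 0.     0.     0.     1.   ]]
7.5 [8.000e-02 6.429e+01 4.000e-02] [ 0.507  0.    -0.254]
187.5 [ 5.0000e-02 -1.1571e+02 -9.0000e-02] [ 0.507  0.    -0.254]
```

move_arm:
  rows:
    - [[0, 15, 0], [0.06, 0, -0.03], 0.085]
    - [[0, 25, 0], [0.11, 0, -0.06], 0.085]
    - [[0, 35, 0], [0.16, 0, -0.085], 0.085]
    - [[0, 45, 0], [0.21, 0, -0.11], 0.085]
    - [[0, 55, 0], [0.26, 0, -0.135], 0.085]
    - [[0, 64.3, 0], [0.31, 0, -0.16], 0.085]
    - [[0, 64.3, 0], [0.36, 0, -0.18], 0.085]
    - [[0, 64.3, 0], [0.41, 0, -0.21], 0.085]
    - [[0, 64.3, 0], [0.46, 0, -0.23], 0.085]
    - [[0, 64.3, 0], [0.507, 0, -0.254], 0.085]
    - [[0, 64.3, 0], [0.507, 0, -0.254], 0.085]
    - [[0, 64.3, 0], [0.507, 0, -0.254], 0.085]

```text
time_s: 1.65
tcp_pos: [0.5895, 0.1704, 0.3034]
eef_rot: [-0.531, 0.532, -0.467, 0.466]
force: [0.2, 0.4, 1.2]
width: 0.997
```

Run:
```python
from h import *
T,o=tool();print(T.round(3),o['time_s'],o['force'])
cv2.imwrite('pics/w1.png',get_image('wrist')[:,:,::-1])
```

```text
[[ 0.13  -0.001  0.992  0.59 ]
 [-0.992  0.     0.13   0.17 ]
 [-0.    -1.    -0.001  0.303]
 [ 0.     0.     0.     1.   ]] 1.65 [0.17621784 0.39016847 1.18135984]
```

View pics/w1.png

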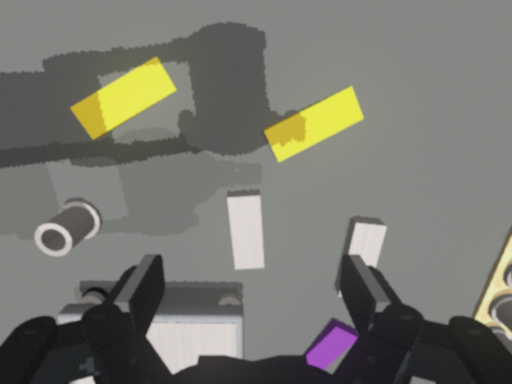

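Run:
```python
import cv2
a=cv2.imread('pics/w1.png')[180:310,210:410]
cv2.imwrite('pics/c3.png',cv2.resize(a,None,fx=4,fy=4,interpolation=cv2.INTER_CUBIC))
```

```text
(no output)
```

View pics/c3.png

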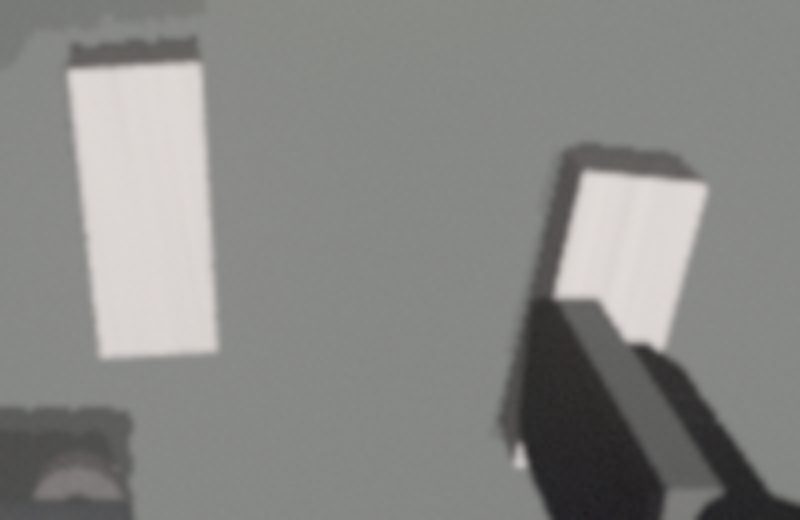

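Run:
```python
from h import *
c=cam('wrist')
f=lambda u,v,z:ray(c,210+u/4,180+v/4,z)
tl,tr=f(68,68,.018),f(202,62,.018);nl,nr=f(100,358,.002),f(218,352,.002)
for p in (tl,tr,nl,nr):print(p.round(4))
t=(tl+tr)/2;n=(nl+nr)/2
print('tail',t.round(4),'nose',n.round(4),np.linalg.norm((t-n)[:2]),np.degrees(np.arctan2(*(n-t)[1::-1])))
a=cv2.imread('pics/w1.png')[270:384,40:260]
cv2.imwrite('pics/c4.png',cv2.resize(a,None,fx=3.6,fy=3.6,interpolation=cv2.INTER_CUBIC))
for P in [(.505,-.163,.0),(.583,-.0315,.008),(.583,-.0315,.063)]: print(proj(c,np.array(P)))
```

```text
[0.5648 0.1263 0.018 ]
[0.6047 0.1335 0.018 ]
[0.5861 0.0173 0.002 ]
[0.6259 0.0249 0.002 ]
tail [0.5847 0.1299 0.018 ] nose [0.606  0.0211 0.002 ] 0.11083477951074616 -78.91876911458176
[169.86548137 363.14246456]
[228.60255922 301.60341329]
[225.43924621 330.43016624]
```

View pics/c4.png

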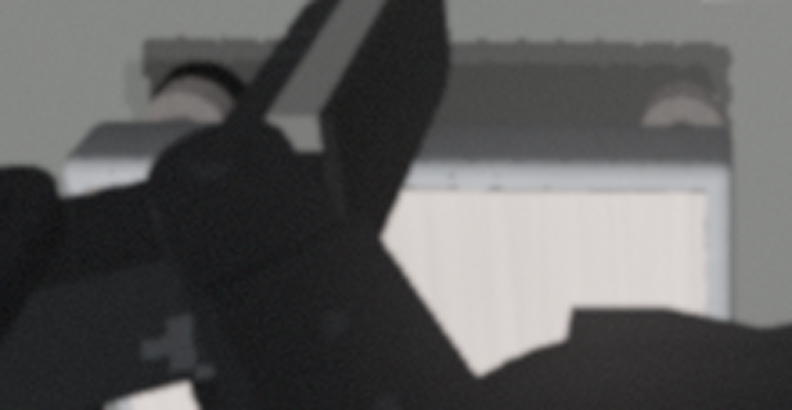

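Run:
```python
from h import *
c=cam('wrist')
f=lambda u,v,z:ray(c,40+u/3.6,270+v/3.6,z)
ux=np.array([.1305,-.9914,0]);uy=np.array([.9914,.1305,0])
e=f(682,82,.008);print('foot near edge',e,'centre',e+.016*ux)
k=f(730,163,.063);print('corner edge',k,'-> press/foot',k+.02*ux-.02*uy)
print('bottom edge pts',f(735,128,.036), f(100,122,.036))
for p in(f(642,125,.036),f(722,125,.036),f(642,115,.008),f(722,115,.008)):print(p)
```

```text
foot near edge [ 0.58259261 -0.01679654  0.008     ] centre [ 0.58468061 -0.03265894  0.008     ]
corner edge [ 0.60146795 -0.00613267  0.063     ] -> press/foot [ 0.58424995 -0.02857067  0.063     ]
bottom edge pts [ 0.60339392 -0.01317081  0.036     ] [ 0.37597517 -0.04052779  0.036     ]
[ 0.56993716 -0.01626921  0.036     ]
[ 0.59857965 -0.01249363  0.036     ]
[ 0.56877386 -0.03395193  0.008     ]
[ 0.59969127 -0.02987642  0.008     ]
```

move_arm:
  rows:
    - [[0, 0, 0], [0.04, 0.03, 0.02], 0.0]
    - [[0, 0, 0], [0.08, 0.07, 0.0375], 0.0]
    - [[0, 0, 0], [0.08, 0.12, 0.0375], 0.0]
    - [[0, 0, 0], [0.08, 0.17, 0.0375], 0.0]
    - [[0, 0, 0], [0.08, 0.203, 0.0375], 0.0]
    - [[0, 0, 0], [0.08, 0.203, 0.0375], 0.0]

```text
time_s: 2.45
tcp_pos: [0.6349, 0.0971, 0.0974]
eef_rot: [-0.53, 0.534, -0.467, 0.464]
force: [-0.5, -0.0, 0.9]
width: 0.003
```

Run:
```python
from h import *
T,o=tool();print(T[:3,3].round(4),o['time_s'],o['force'],o['width'])
for n in('side','wrist','scene'):
    im=get_image(n)[:,:,::-1]
    if n=='side': c=cam(n);u,v=proj(c,T[:3,3]).astype(int);print(u,v); im=cv2.resize(im[max(0,v-70):v+100,u-100:u+100],None,fx=3.5,fy=3.5,interpolation=cv2.INTER_CUBIC)
    cv2.imwrite(f'pics/{n}2.png',im)
tip=T[:3,3]+.073*T[:3,1]
print([proj(cam(n),tip) for n in('side','wrist','scene')])
```

```text
[0.6349 0.0971 0.0974] 2.45 [-0.47256486 -0.04597728  0.87617844] 0.0033840981303579613
256 163
[array([256.61491807, 182.90035273]), array([244.46695467, 249.6252455 ]), array([286.16052586, 212.28279349])]
```

View pics/side2.png

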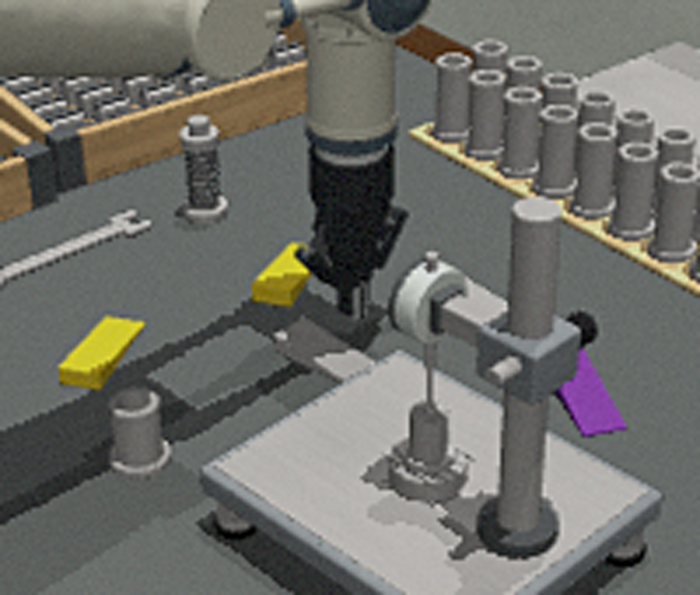

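View pics/wrist2.png

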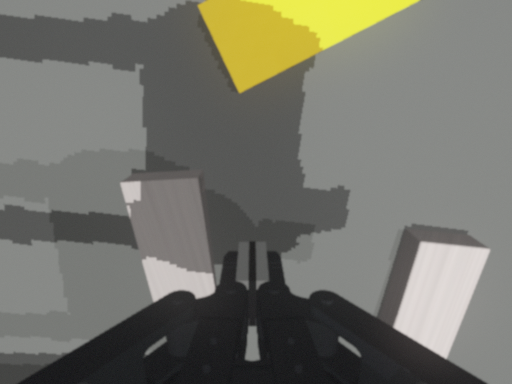

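move_arm:
  rows:
    - [[0, 0, 0], [0, 0.012, 0], 0.0]
    - [[0, 0, 0], [0, 0.0215, 0], 0.0]
    - [[0, 0, 0], [0, 0.0215, -0.004], 0.0]
    - [[0, 0, 0], [0, 0.0215, -0.007], 0.0]
    - [[0, 0, 0], [0, 0.0215, -0.01], 0.0]
    - [[0, 0, 0], [0, 0.0215, -0.013], 0.0]
    - [[0, 0, 0], [0, 0.0215, -0.016], 0.0]
    - [[0, 0, 0], [0, 0.0215, -0.019], 0.0]
    - [[0, 0, 0], [0, 0.0215, -0.022], 0.0]
    - [[0, 0, 0], [0, 0.0215, -0.025], 0.0]
    - [[0, 0, 0], [0, 0.0215, -0.028], 0.0]
    - [[0, 0, 0], [0, 0.0215, -0.03], 0.0]
    - [[0, 0, 0], [0, 0.0215, -0.03], 0.0]

```text
time_s: 4.22
tcp_pos: [0.6074, 0.0919, 0.0794]
eef_rot: [-0.532, 0.532, -0.466, 0.466]
force: [0.5, -0.1, 0.7]
width: 0.003
```

Run:
```python
from h import *
T,o=tool();print(T[:3,3].round(4),o['time_s'],o['force'],o['width'])
im=get_image('wrist')[:,:,::-1]
cv2.imwrite(f'pics/w3.png',im)
```

```text
[0.6074 0.0919 0.0794] 4.225 [ 0.45534981 -0.05640883  0.74433657] 0.002761389151255211
```

View pics/w3.png

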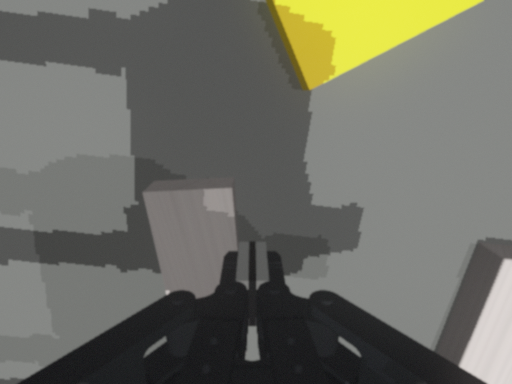

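Run:
```python
from h import *
c=cam('wrist');uy=np.array([.992,.13,0])
for p in[(147,191),(233,186)]:
    q=ray(c,*p,.018);print(q.round(4),q@uy)
T,_=tool();print(T[:3,3]@uy)
```

```text
[0.5564 0.1252 0.018 ] 0.5682210019316098
[0.5938 0.1324 0.018 ] 0.6062692966643127
0.6145291484227186
```

move_arm:
  rows:
    - [[0, 0, 0], [0, 0, -0.003], 0.0]
    - [[0, 0, 0], [0, 0, -0.006], 0.0]
    - [[0, 0, 0], [0, 0, -0.009], 0.0]
    - [[0, 0, 0], [0, 0, -0.012], 0.0]
    - [[0, 0, 0], [0, 0, -0.014], 0.0]
    - [[0, 0, 0], [0, 0, -0.014], 0.0]

```text
time_s: 5.03
tcp_pos: [0.5934, 0.0901, 0.0794]
eef_rot: [-0.531, 0.532, -0.466, 0.466]
force: [-0.0, 0.4, 0.3]
width: 0.003
```

Run:
```python
from h import *
T,o=tool();print(T[:3,3].round(4),o['time_s'],o['force'],o['width'])
im=get_image('wrist')[:,:,::-1]
cv2.imwrite(f'pics/w4.png',im)
cv2.imwrite(f'pics/s4.png',cv2.resize(get_image('scene')[130:280,130:350,::-1],None,fx=3.6,fy=3.6,interpolation=cv2.INTER_CUBIC))
```

```text
[0.5934 0.0901 0.0794] 5.025 [-0.04641668  0.40815284  0.27629392] 0.0030781490089465515
```

View pics/w4.png

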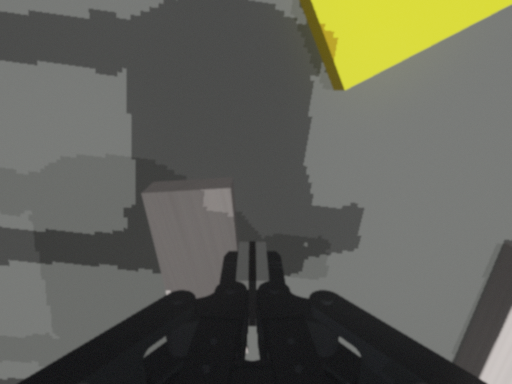

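View pics/s4.png

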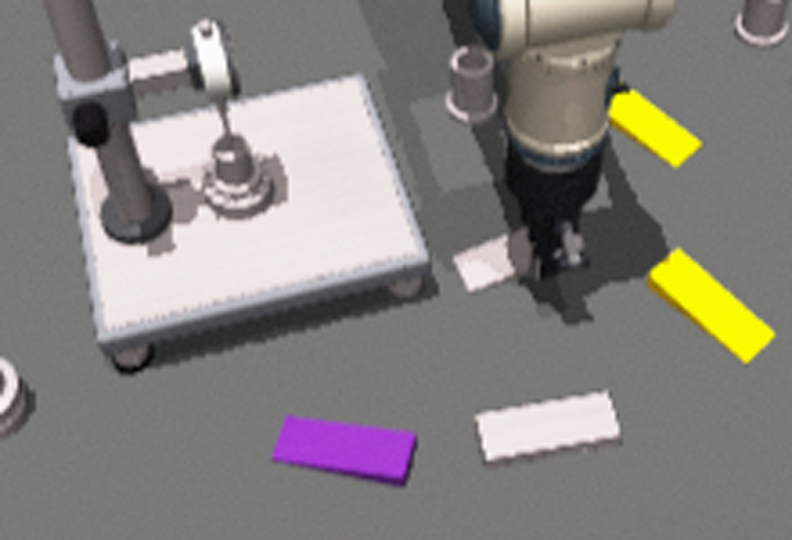

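Run:
```python
from h import *
c=cam('wrist');uy=np.array([.9914,.1305,0]);ux=np.array([.1305,-.9914,0])
for n,u,v in[('t',145,192),('t',233,187),('y',343,89),('y',303,2)]:
    q=ray(c,u,v,.018);print(n,q.round(4),'lat',(q@uy).round(4),'s',(q@ux).round(4))
T,_=tool();print(T[:3,3]@uy,T[:3,3]@ux)
```

```text
t [0.5416 0.1228 0.018 ] lat 0.553 s -0.0511
t [0.5799 0.1302 0.018 ] lat 0.5919 s -0.0534
y [0.6187 0.1764 0.018 ] lat 0.6364 s -0.0941
y [0.5975 0.2041 0.018 ] lat 0.619 s -0.1243
0.600159848142822 -0.011834215342779298
```

move_arm:
  rows:
    - [[0, 0, 0], [0, 0, 0.006], 0.0]
    - [[0, 0, 0], [0, 0, 0.012], 0.0]
    - [[0, 0, 0], [0, -0.03, 0.012], 0.0]
    - [[0, 0, 0], [-0.03, -0.04, 0.0], 0.018]
    - [[0, 0, 0], [-0.066, -0.04, -0.0265], 0.018]
    - [[0, 0, 0], [-0.066, -0.04, -0.0265], 0.018]
    - [[0, 0, 0], [-0.066, -0.02, -0.0265], 0.018]
    - [[0, 0, 0], [-0.066, 0, -0.0265], 0.018]
    - [[0, 0, 0], [-0.066, 0, -0.0265], 0.018]

```text
time_s: 6.25
tcp_pos: [0.5574, 0.151, 0.0753]
eef_rot: [-0.529, 0.533, -0.468, 0.465]
force: [-0.2, 0.0, -0.1]
width: 0.211
```

Run:
```python
from h import *
T,o=tool();print(T[:3,3].round(4),o['time_s'],o['force'],o['width'])
im=get_image('wrist')[:,:,::-1]
cv2.imwrite(f'pics/w5.png',im)
cv2.imwrite(f'pics/s5.png',cv2.resize(get_image('scene')[130:280,130:350,::-1],None,fx=3.6,fy=3.6,interpolation=cv2.INTER_CUBIC))
```

```text
[0.5574 0.151  0.0753] 6.25 [-0.24045226  0.00451385 -0.09683114] 0.21075634203412383
```

View pics/w5.png

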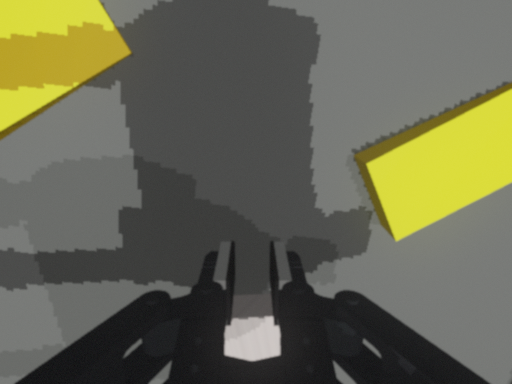

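View pics/s5.png

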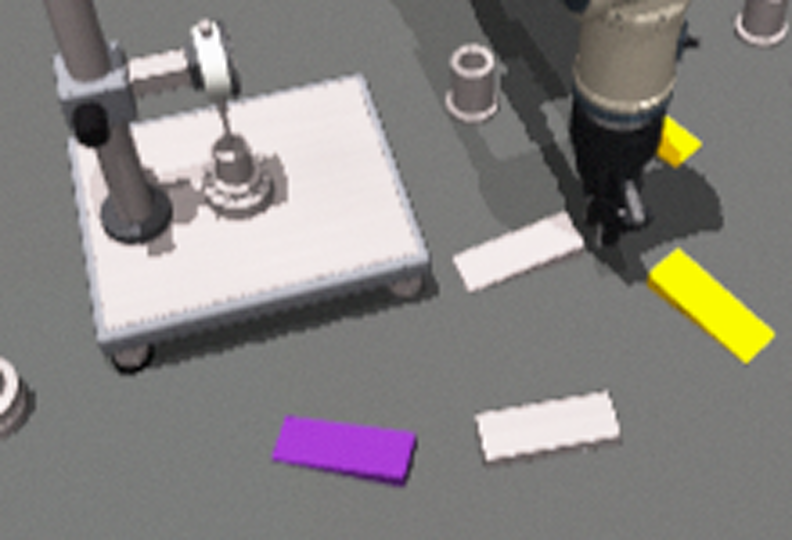

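move_arm:
  rows:
    - [[0, 0, 0], [0.006, 0, 0], 0.018]
    - [[0, 0, 0], [0.011, 0, 0], 0.018]
    - [[0, 0, 0], [0.014, 0, 0], 0.018]
    - [[0, 0, 0], [0.017, 0, 0], 0.018]
    - [[0, 0, 0], [0.021, 0, 0], 0.018]
    - [[0, 0, 0], [0.026, 0, 0], 0.018]
    - [[0, 0, 0], [0.031, 0, 0], 0.018]
    - [[0, 0, 0], [0.036, 0, 0], 0.018]
    - [[0, 0, 0], [0.041, 0, 0], 0.018]
    - [[0, 0, 0], [0.046, 0, 0], 0.018]
    - [[0, 0, 0], [0.05, 0, 0], 0.018]
    - [[0, 0, 0], [0.05, 0, 0], 0.018]

```text
time_s: 7.85
tcp_pos: [0.5653, 0.1018, 0.079]
eef_rot: [-0.531, 0.532, -0.466, 0.467]
force: [0.9, 1.2, -0.2]
width: 0.211
```

Run:
```python
from h import *
T,o=tool();print(T[:3,3].round(4),o['time_s'],o['force'],o['width'])
im=get_image('wrist')[:,:,::-1]
cv2.imwrite(f'pics/w6.png',im)
cv2.imwrite(f'pics/s6.png',cv2.resize(get_image('scene')[130:280,130:350,::-1],None,fx=3.6,fy=3.6,interpolation=cv2.INTER_CUBIC))
```

```text
[0.5653 0.1018 0.079 ] 7.85 [ 0.90868789  1.15910332 -0.23083059] 0.2107177299597748
```

View pics/w6.png

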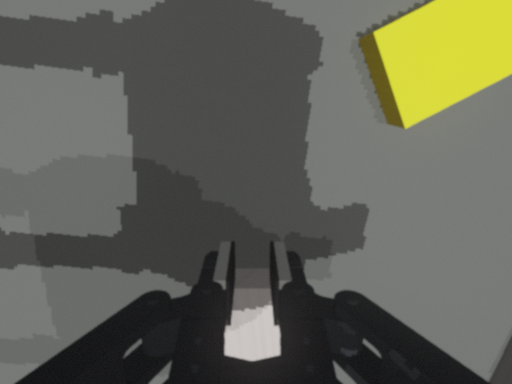

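View pics/s6.png

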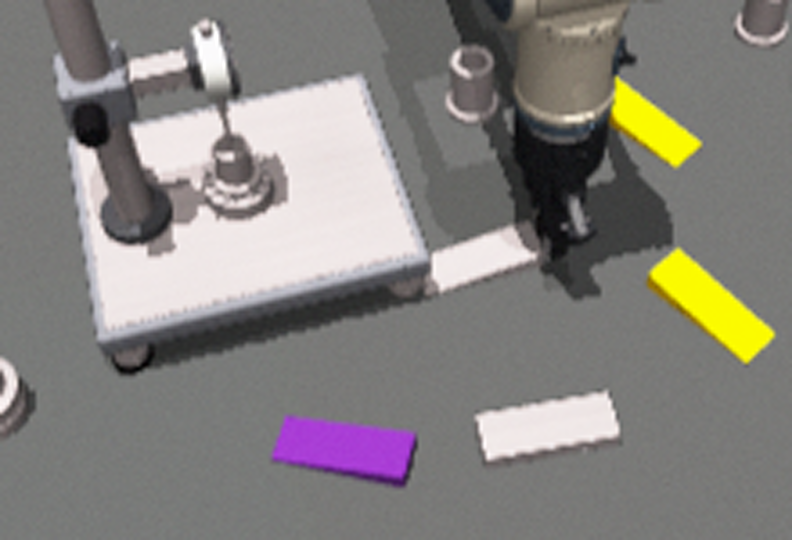

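```bash
python3 - <<'E'
from h import *
c=cam('scene');uy=np.array([.9914,.1305,0]);ux=np.array([.1305,-.9914,0])
def f(u,v,z,n):
    q=ray(c,130+u/3.6,130+v/3.6,z);print(n,q.round(4),'lat',(q@uy).round(4),'s',(q@ux).round(4))
f(432,293,.002,'nose near');f(425,252,.003,'vis far nose');f(520,226,.0165,'far tail-ish');f(405,297,.008,'foot bottom');f(428,258,.063,'corner')
f(470,311,.002,'orig nose near(c1: .6259,.0249)')
print(proj(cam('wrist'),np.array([.55,.1,.018])))
E
python3 - <<'E'
import cv2
a=cv2.imread('pics/s6.png')[180:330,370:570]
cv2.imwrite('pics/c6.png',cv2.resize(a,None,fx=4,fy=4,interpolation=cv2.INTER_CUBIC))
E
```

```text
nose near [ 0.5963 -0.0093  0.002 ] lat 0.59 s 0.0871
vis far nose [ 0.552  -0.0083  0.003 ] lat 0.5461 s 0.0803
far tail-ish [0.5484 0.0789 0.0165] lat 0.5539 s -0.0066
foot bottom [ 0.6004 -0.0337  0.008 ] lat 0.5909 s 0.1117
corner [ 0.6024 -0.0126  0.063 ] lat 0.5956 s 0.0911
orig nose near(c1: .6259,.0249) [0.6207 0.02   0.002 ] lat 0.618 s 0.0612
[220.23225489 269.41011259]
```

View pics/c6.png

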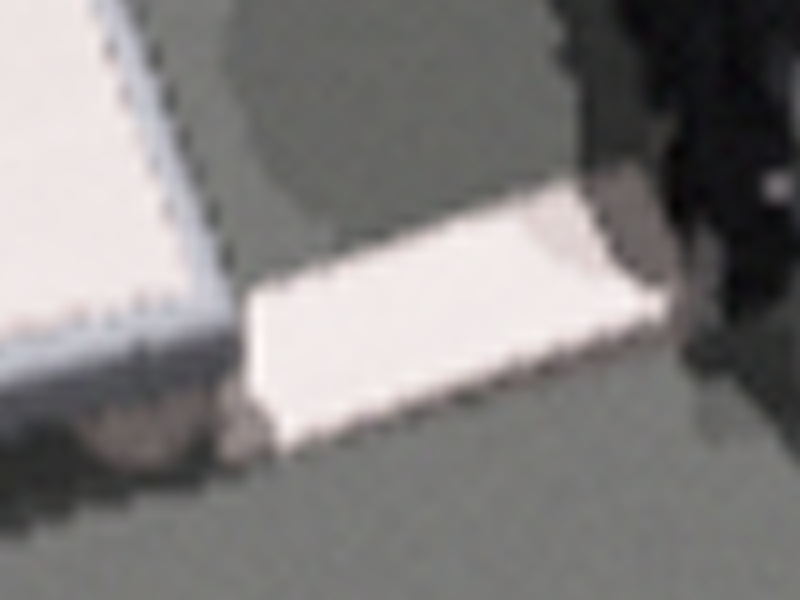

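move_arm:
  rows:
    - [[0, 0, 0], [0.005, 0, 0], 0.018]
    - [[0, 0, 0], [0.01, 0, 0], 0.018]
    - [[0, 0, 0], [0.015, 0, 0], 0.018]
    - [[0, 0, 0], [0.02, 0, 0], 0.018]
    - [[0, 0, 0], [0.025, 0, 0], 0.018]
    - [[0, 0, 0], [0.03, 0, 0], 0.018]
    - [[0, 0, 0], [0.033, 0, 0], 0.018]
    - [[0, 0, 0], [0.034, 0, 0], 0.018]
    - [[0, 0, 0], [0.035, 0, 0], 0.018]

```text
time_s: 9.07
tcp_pos: [0.5699, 0.0678, 0.0794]
eef_rot: [0.532, -0.532, 0.466, -0.466]
force: [-0.6, 1.1, -1.5]
width: 0.211
```

Run:
```python
from h import *
T,o=tool();print(T[:3,3].round(4),o['time_s'],o['force'],o['width'])
cv2.imwrite(f'pics/s7.png',cv2.resize(get_image('scene')[180:230,220:300,::-1],None,fx=9,fy=9,interpolation=cv2.INTER_CUBIC))
cv2.imwrite(f'pics/d7.png',cv2.resize(get_image('side')[130:300,170:350,::-1],None,fx=3.5,fy=3.5,interpolation=cv2.INTER_CUBIC))
```

```text
[0.5699 0.0678 0.0794] 9.075 [-0.5526878   1.13832239 -1.45605208] 0.21119620153715415
```

View pics/s7.png

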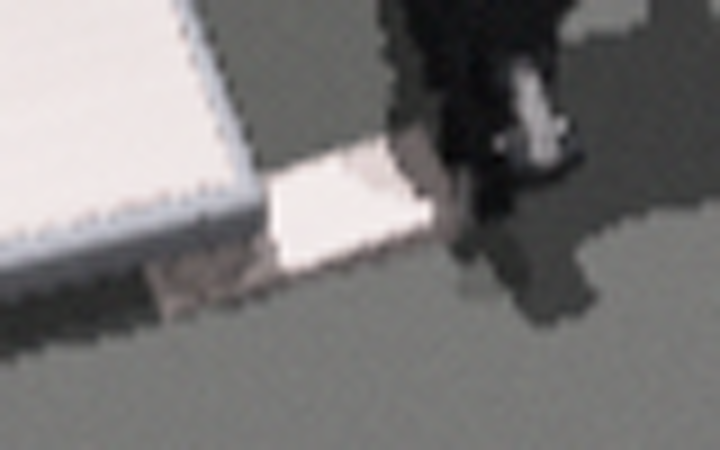

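View pics/d7.png

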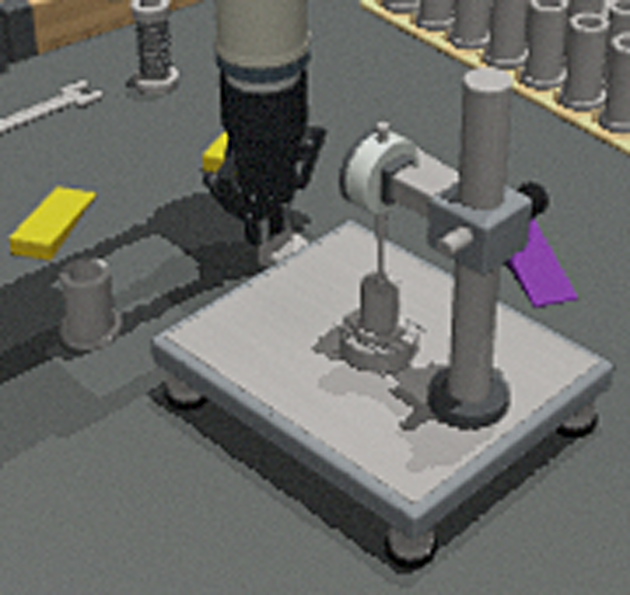

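move_arm:
  rows:
    - [[0, 0, 0], [0.001, 0, 0], 0.018]
    - [[0, 0, 0], [0.002, 0, 0], 0.018]
    - [[0, 0, 0], [0.003, 0, 0], 0.018]
    - [[0, 0, 0], [0.003, 0, 0], 0.018]

```text
time_s: 9.68
tcp_pos: [0.5704, 0.0647, 0.0794]
eef_rot: [-0.532, 0.532, -0.466, 0.466]
force: [-0.1, 0.1, -0.9]
width: 0.212
```

move_arm:
  rows:
    - [[0, 0, 0], [0.001, 0, 0], 0.018]
    - [[0, 0, 0], [0.002, 0, 0], 0.018]

```text
time_s: 9.93
tcp_pos: [0.5706, 0.0628, 0.0794]
eef_rot: [0.532, -0.532, 0.466, -0.466]
force: [-0.0, 2.3, -0.4]
width: 0.213
```

move_arm:
  rows:
    - [[0, 0, 0], [0.0005, 0, 0], 0.018]
    - [[0, 0, 0], [0.001, 0, 0], 0.018]

```text
time_s: 10.18
tcp_pos: [0.5707, 0.0619, 0.0794]
eef_rot: [0.532, -0.532, 0.466, -0.466]
force: [-0.6, 2.5, -0.2]
width: 0.208
```

move_arm:
  rows:
    - [[0, 0, 0], [0.0005, 0, 0], 0.018]
    - [[0, 0, 0], [0.001, 0, 0], 0.018]

```text
time_s: 10.42
tcp_pos: [0.5708, 0.0612, 0.0794]
eef_rot: [0.532, -0.531, 0.466, -0.466]
force: [-0.3, 4.9, 0.3]
width: 0.212
```

move_arm:
  rows:
    - [[0, 0, 0], [0.0005, 0, 0], 0.018]
    - [[0, 0, 0], [0.001, 0, 0], 0.018]

```text
time_s: 10.68
tcp_pos: [0.5709, 0.0606, 0.0794]
eef_rot: [0.532, -0.531, 0.467, -0.466]
force: [-1.7, 6.0, 0.6]
width: 0.212
```

move_arm:
  rows:
    - [[0, 0, 0], [0.0005, 0, 0], 0.018]
    - [[0, 0, 0], [0.001, 0, 0], 0.018]

```text
time_s: 10.92
tcp_pos: [0.5709, 0.0602, 0.0794]
eef_rot: [0.532, -0.531, 0.467, -0.465]
force: [-0.9, 8.8, 1.5]
width: 0.209
```

move_arm:
  rows:
    - [[0, 0, 0], [0.0005, 0, 0], 0.018]
    - [[0, 0, 0], [0.001, 0, 0], 0.018]
    - [[0, 0, 0], [0.001, 0, 0], 0.018]

```text
time_s: 11.3
tcp_pos: [0.571, 0.0599, 0.0794]
eef_rot: [0.533, -0.531, 0.467, -0.465]
force: [-1.8, 10.6, 0.8]
width: 0.211
```

Run:
```python
from h import *
T,o=tool();print(T.round(4),o['time_s'],o['force'],o['width'])
uy=np.array([.9914,.1305,0]);ux=np.array([.1305,-.9914,0])
cv2.imwrite(f'pics/s8.png',cv2.resize(get_image('scene')[130:280,130:350,::-1],None,fx=3.6,fy=3.6,interpolation=cv2.INTER_CUBIC))
print(T[:3,3]@uy,T[:3,3]@ux)
```

```text
[[ 1.314e-01 -5.000e-04  9.913e-01  5.710e-01]
 [-9.913e-01  3.800e-03  1.314e-01  5.990e-02]
 [-3.900e-03 -1.000e+00  0.000e+00  7.940e-02]
 [ 0.000e+00  0.000e+00  0.000e+00  1.000e+00]] 11.3 [-1.79777691 10.56864329  0.80401347] 0.21072206576667518
0.5738738031831425 0.015171620680796494
```

View pics/s8.png

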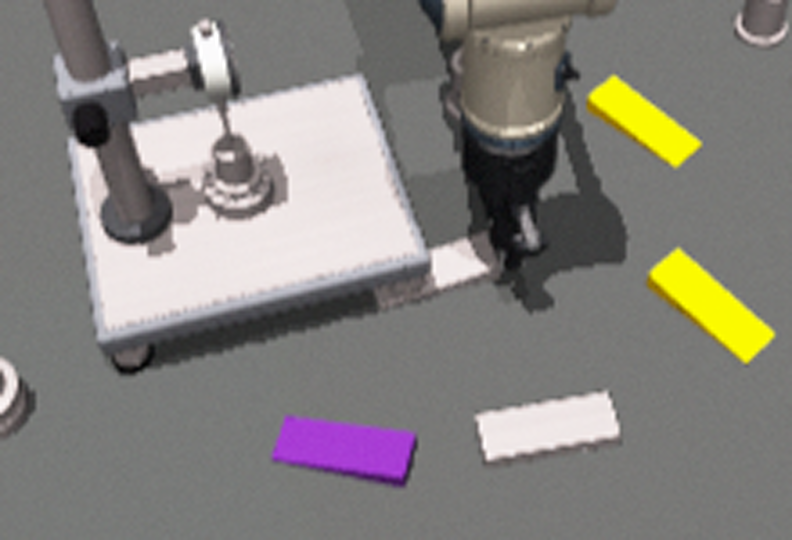

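Run:
```python
from h import *
c=cam('scene');d=cam('side')
# gauge: scene crop (210,60)/3.6 ; side crop2 (365,175)/3.5
from scipy.optimize import least_squares
a=np.array([130+210/3.6,130+60/3.6]);b=np.array([170+365/3.5,130+175/3.5])
r=least_squares(lambda P:np.r_[proj(c,P)-a,proj(d,P)-b],[.5,-.15,.2]);print(r.x,r.fun)
```

```text
[ 0.49552908 -0.16076456  0.22211069] [ 1.15083974 -1.25307182  1.2963663   0.78605769]
```

move_arm:
  rows:
    - [[0, 0, 0], [-0.005, 0, 0], 0.018]
    - [[0, 0, 0], [-0.018, 0, 0], 0.018]
    - [[0, 0, 0], [-0.018, 0, 0], 0.018]
    - [[0, 0, 0], [-0.018, -0.05, 0], 0.0]
    - [[0, 0, 0], [-0.018, -0.085, 0], 0.0]
    - [[0, 0, 0], [-0.018, -0.085, 0], 0.0]

```text
time_s: 12.1
tcp_pos: [0.5705, 0.0756, 0.1688]
eef_rot: [0.533, -0.53, 0.464, -0.468]
force: [-1.0, 0.8, -1.1]
width: 0.002
```

move_arm:
  rows:
    - [[0, 0, 0], [0.05, 0, 0.001], 0.0]
    - [[0, 0, 0], [0.09, 0, 0.001], 0.0]
    - [[0, 0, 0], [0.106, 0, 0.001], 0.0]
    - [[0, 0, 0], [0.106, 0.01, 0.001], 0.0]
    - [[0, 0, 0], [0.106, 0.016, 0.001], 0.0]
    - [[0, 0, 0], [0.106, 0.016, 0.001], 0.0]
    - [[0, 0, 0], [0.106, 0.016, 0.001], 0.0]

```text
time_s: 12.98
tcp_pos: [0.5837, -0.0284, 0.1484]
eef_rot: [0.532, -0.532, 0.466, -0.466]
force: [0.1, -0.4, -0.1]
width: -0.002
```

Run:
```python
from h import *
T,o=tool();print(T.round(4),o['time_s'],o['force'],o['width'])
cv2.imwrite(f'pics/s9.png',cv2.resize(get_image('scene')[130:280,130:350,::-1],None,fx=3.6,fy=3.6,interpolation=cv2.INTER_CUBIC))
cv2.imwrite(f'pics/d9.png',cv2.resize(get_image('side')[130:300,170:350,::-1],None,fx=3.5,fy=3.5,interpolation=cv2.INTER_CUBIC))
cv2.imwrite('pics/w9.png',get_image('wrist')[:,:,::-1])
```

```text
[[ 1.316e-01  0.000e+00  9.913e-01  5.837e-01]
 [-9.913e-01  1.000e-04  1.316e-01 -2.840e-02]
 [-1.000e-04 -1.000e+00  1.000e-04  1.484e-01]
 [ 0.000e+00  0.000e+00  0.000e+00  1.000e+00]] 12.975 [ 0.10962111 -0.40034038 -0.07014322] -0.0015679775651840696
```

View pics/s9.png

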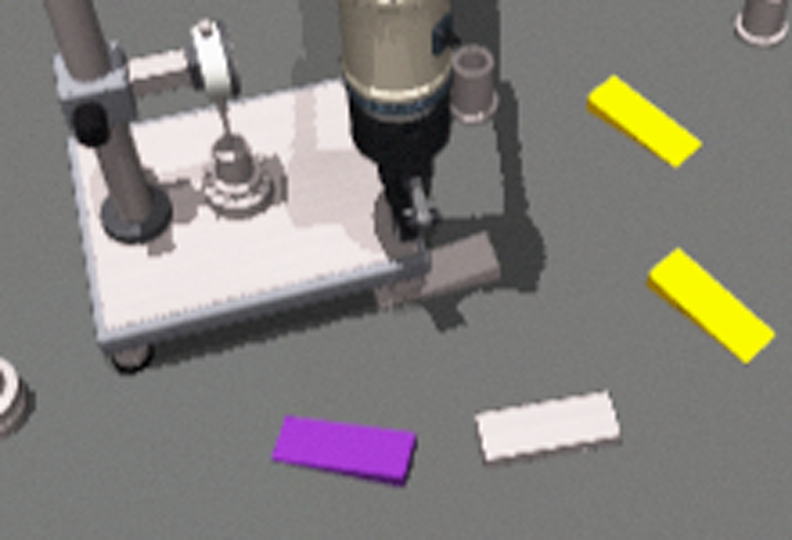

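View pics/d9.png

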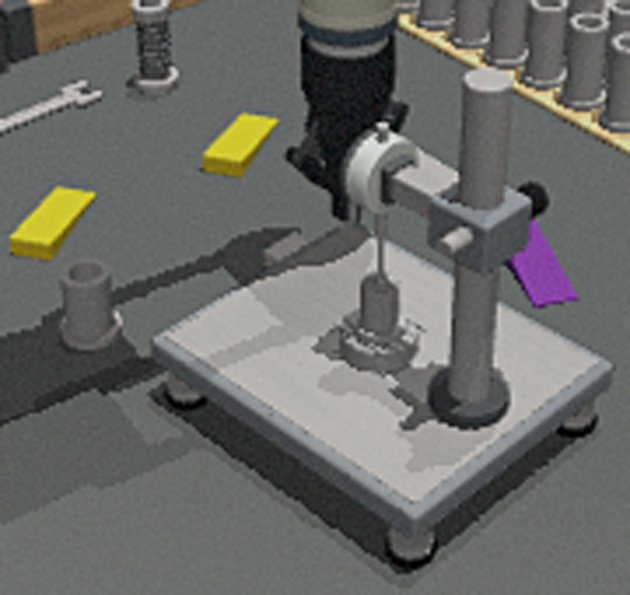

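View pics/w9.png

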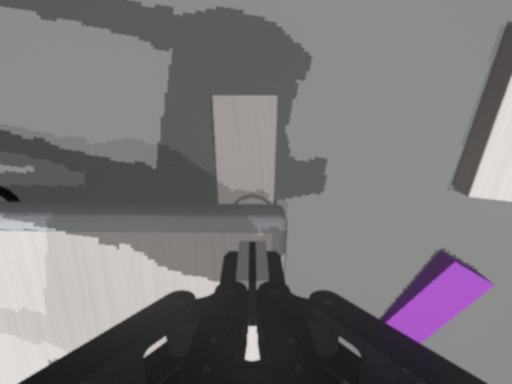

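move_arm:
  rows:
    - [[0, 0, 0], [0, 0.005, 0], 0.0]
    - [[0, 0, 0], [0, 0.009, 0], 0.0]
    - [[0, 0, 0], [0, 0.0105, 0], 0.0]
    - [[0, 0, 0], [0, 0.0105, 0], 0.0]

```text
time_s: 13.62
tcp_pos: [0.5836, -0.0293, 0.1376]
eef_rot: [-0.531, 0.532, -0.466, 0.466]
force: [0.3, 0.0, 1.0]
width: 0.004
```

move_arm:
  rows:
    - [[0, 0, 0], [0, 0.001, 0], 0.0]
    - [[0, 0, 0], [0, 0.002, 0], 0.0]

```text
time_s: 13.88
tcp_pos: [0.5838, -0.0292, 0.136]
eef_rot: [0.532, -0.532, 0.466, -0.466]
force: [-0.3, 0.1, 0.5]
width: -0.005
```

move_arm:
  rows:
    - [[0, 0, 0], [0, 0.001, 0], 0.0]
    - [[0, 0, 0], [0, 0.001, 0], 0.0]

```text
time_s: 14.12
tcp_pos: [0.5836, -0.0292, 0.1348]
eef_rot: [-0.532, 0.532, -0.466, 0.466]
force: [-0.4, -0.2, 0.7]
width: 0.003
```

move_arm:
  rows:
    - [[0, 0, 0], [0, 0.001, 0], 0.0]
    - [[0, 0, 0], [0, 0.001, 0], 0.0]

```text
time_s: 14.38
tcp_pos: [0.5837, -0.0293, 0.1346]
eef_rot: [0.532, -0.532, 0.466, -0.466]
force: [-2.4, 0.4, 4.9]
width: -0.001
```

move_arm:
  rows:
    - [[0, 0, 0], [0, 0.001, 0], 0.0]
    - [[0, 0, 0], [0, 0.001, 0], 0.0]

```text
time_s: 14.62
tcp_pos: [0.5837, -0.0292, 0.1346]
eef_rot: [0.532, -0.531, 0.466, -0.467]
force: [-5.1, 0.5, 9.3]
width: 0.003
```

move_arm:
  rows:
    - [[0, 0, 0], [0, 0.0005, -0.0007], 0.0]
    - [[0, 0, 0], [0, 0.001, -0.0015], 0.0]
    - [[0, 0, 0], [0, 0.001, -0.0015], 0.0]

```text
time_s: 15.0
tcp_pos: [0.5834, -0.0292, 0.1346]
eef_rot: [0.533, -0.53, 0.465, -0.467]
force: [-1.1, 1.1, 10.2]
width: -0.003
```

move_arm:
  rows:
    - [[0, 0, 0], [0, 0.0007, -0.0005], 0.0]
    - [[0, 0, 0], [0, 0.0007, -0.0005], 0.0]
    - [[0, 0, 0], [0, 0.0007, -0.0005], 0.0]

```text
time_s: 15.38
tcp_pos: [0.5833, -0.0292, 0.1345]
eef_rot: [0.533, -0.53, 0.465, -0.468]
force: [-1.3, 1.4, 11.5]
width: -0.002
```

Run:
```python
from h import *
T,o=tool();print(T.round(4),o['time_s'],o['force'],np.abs(o['qd']).max())
cv2.imwrite(f'pics/s10.png',cv2.resize(get_image('scene')[130:280,130:350,::-1],None,fx=3.6,fy=3.6,interpolation=cv2.INTER_CUBIC))
cv2.imwrite('pics/w10.png',get_image('wrist')[:,:,::-1])
o=arm.get_obs();print(o['force'],o['tcp_pos'])
```

```text
[[ 1.307e-01  6.200e-03  9.914e-01  5.833e-01]
 [-9.914e-01  1.000e-04  1.307e-01 -2.920e-02]
 [ 7.000e-04 -1.000e+00  6.200e-03  1.345e-01]
 [ 0.000e+00  0.000e+00  0.000e+00  1.000e+00]] 15.375 [-1.29390752  1.40078742 11.49083287] 0.0010443102359901084
[-0.55723635  1.05622699 12.29438617] [ 0.58328583 -0.02925028  0.13453637]
```

View pics/s10.png

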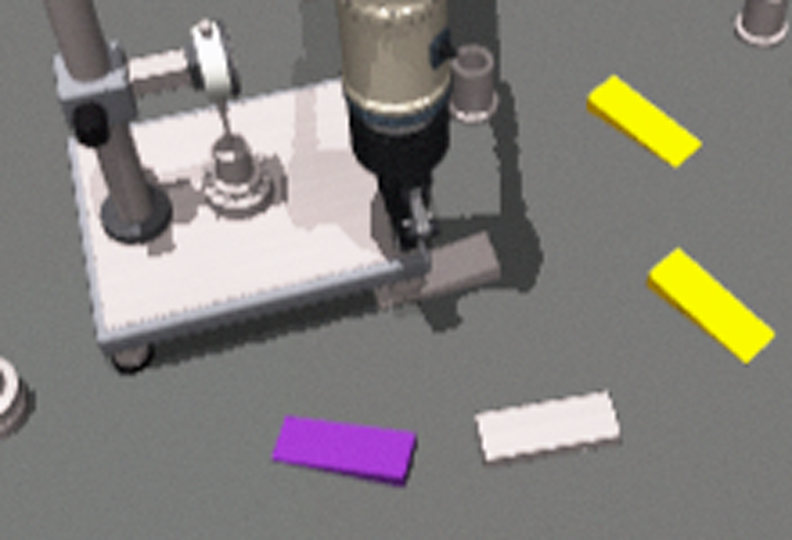

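View pics/w10.png

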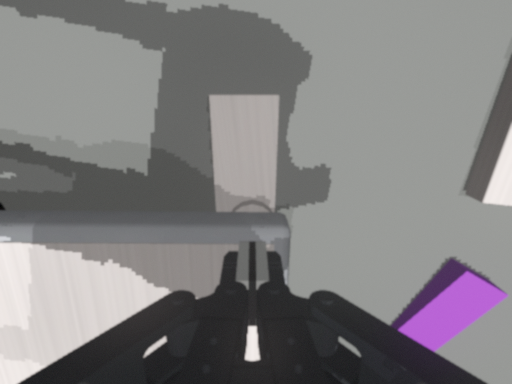

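Run:
```python
from bench import arm
print(arm.hand_in())
```

```text
the job is handed in; nothing more can be done
None
```

I wedged the bare foot and handed the job in at about 15.5 s, with the fingertips still pressing on the corner above it. `hand_in()` gave no verdict.

- **Which piece:** the grey bar nearer the stand was the wedge. The other grey bar showed an even side thickness, so I took it as the parallel and left it alone.
- **Wedging:** I slid the wedge about 24 mm sideways with closed fingertips. I then pushed its tail with both fingertips until the push force rose from about 1–2 N to 10.6 N. By calculation the nose was then about 43 mm past the foot's near edge. I backed off before pressing, so the arm no longer touches the wedge.
- **Press:** the last reading was about 12 N down, roughly 3 mm from my estimate of the corner. As the press rose from 5 N to 12 N, the tool height changed by only 0.1 mm (0.1346 to 0.1345 m), so the stand no longer rocks there.
- **Last pictures:** the wedge lies straight under the foot, about 3 mm off its mid-line. The stand and the nearby pieces look unmoved; the wrench, the ejector pin, the far bush and most of the arbor were outside the last crops.
- **Disagreements:**
  - The two fixed cameras differed by up to about 9 mm on the stand's corners, so I relied on the wrist camera.
  - The press first carried about 5 N of sideways force. I trimmed it to about 1 N before handing in.

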